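Pulse the sea-salt tasting mill

ROBOT

A 7-joint arm with a two-finger parallel gripper is mounted at the origin on the work surface. World frame = base frame: x ahead of the robot, y to its left, z up, the work surface at z = 0. Lengths are in m, angles in rad, forces in N, time in s.
With the tool pointing down it reaches from about 0.4 to 0.875 m from the base axis. Payload 19.3 kg.
Tool frame: the origin (TCP) lies midway between the tips of the shut fingers; the grasp point (between the pads) lies 19 mm behind it (tcp_to_grasp is the z of the grasp point in the tool frame, in m); z points along the fingers, y is the line along which they close (so a half turn about z gives the same grasp; the last joint's range is limited). The gripper opens to 85 mm and grips with 20 to 120 N. Pads are 22 mm wide; open, the fingers measure 114 mm over their backs; the gripper's body (76 mm by 85 mm) begins 54 mm behind the grasp point. The pads swing forward as they close: fully open they stand 13 mm farther back than shut.
Start: joints at [1.262, 0.521, -0.036, 1.599, 0.021, 1.021, -0.113], TCP at [0.148, -0.607, 0.231] pointing down, gripper open.
Joint ranges: [-2.91, 2.91], [-0.3, 2.13], [-1.5, 1.42], [0.17, 2.43], [-1.26, 4.41], [0.16, 1.93], [-2.52, 2.52]. Speed limits (rad/s): [1.89, 1.89, 2.39, 2.39, 3.01, 3.01, 3.01].

INTERFACE

Orientations are given as [roll, pitch, yaw] about the fixed x, y, z axes, in that order (R = Rz(yaw) Ry(pitch) Rx(roll)).
In Python, from workcell import * gives the robot as it stands.
- The arm moves only by the tool send_rows, never from a script. Its argument "increments" is a list of rows, each a list of 3 entries, a list of its own where there are three numbers: the shift along the tool's x, y, z in mm, then the turn, a rotation vector about the tool's x, y, z in degrees, then the gripper's target within -1 to 1 (fully open at 1, half-way at 0, shut at -1). In form: [[[x, y, z], [wx, wy, wz], grip], ...]. A call has 1 to 10 rows; each row is the pose to reach, as a shift and turn from the pose commanded when the call began, along the tool's axes at that moment; what a row does not reach only later rows make up. A row lasts 1/10 s, in which the tool goes at most 50 mm and 8.59 degrees, less where a joint would pass 70% of its speed; a pose out of reach is approached as far as the arm can. A call with a gripper value outside its range is refused whole. The fingers move at their own pace and stop on an object; "newtons" is the grip in N (left out, the last holds). Time passes only in rows, so rows that repeat a pose let the fingers close. It gives the time, the measured TCP pose, the force, the opening and the grip force at its end, in the units of the state.
- observe(): the state, without advancing time (a new reading comes with each control period).
- grab_frame(name): name is "scene" or "top" or "wrist"; returns the picture (400x640x3 uint8, blue, green, red); there is no depth.
- camera_params(name): a dict with "fovy" (degrees; the focal length in pixels is half the picture's height over the tangent of half this angle, whatever the lens; pixels are square), "cx", "cy" (the principal point, pixels), "distortion" ([k1, k2, p1, p2, k3] as OpenCV has them; the pictures are not rectified), "extrinsics" (4x4, takes a point from world to camera coordinates). Camera axes: x right, y down, z forward; pixel columns grow to the right and rows downward; lengths in m; the calibration is good to about 2 mm. A picture is of the moment at which its call begins: read the wrist's pose just before it. camera_params takes no time and is no camera call; for the wrist camera it gives the pose at the moment of the call.
- job_done(): hands the job in; it is judged then, once.
The state is a dict: "clock": time; "qpos": joint angles; "qd": joint speeds; "joint_efforts": joint torques, N m; "position": TCP position; "tool_rot": TCP orientation; "force": force on the tool from outside, world axes, zero at the start; "moment": the same for the moment, N m; "grip_width": finger opening in m; "finger_force": force on a finger pad.
Only numpy, scipy, OpenCV 4.12 (cv2) and the standard library are available. Lean on these libraries where they do the work, as an engineer would, in place of code of your own. Each camera call takes 0.05 s, during which the arm holds its last target. There are 200 camera calls.

TASK

Pick up the salt jar, fit it neck-down into the tasting mill with its two lugs through the two slots, press it down until the sprung plate is fully depressed, and only then, still pressing, turn it clockwise (seen from above) until the jar's top ridge is in line with the half-way marks on the mill's rim, half of the turn to the lock. The program finishes while the gripper is still holding the jar there, upright and pressed fully down, which makes the mill pulse; never let the jar go on to the lock at the dots. Leave the souvenirs around it where they are.

Things in the scene. Friction and masses are not known exactly. Their poses are not given: they have to be found in the camera images.
- jar_center (a point): Salt jar, loose, upright, 0.2 to 0.4 kg, 92 mm tall. Point on its axis half-way up, 46 mm above the underside; z up. From the underside: steel neck 38 mm in diameter (0 to 24 mm), white stoneware body 48 mm in diameter (24 to 84 mm; grip it round the sides, any direction, best 10 mm above this point), wooden top ridge 42 x 8 mm along the jar's x (84 to 92 mm).
- jar_lug (a point): Outer end of one of the jar's two steel lugs. They stand out from the neck along the jar's +x and -x, in line with the ridge, to 27 mm from the axis; 8 mm wide, 4 to 9 mm above the jar's underside (this point at 6.5 mm). Jar yaw and yaw + 180 degrees are equivalent.
- mill: Tasting mill, fixed: dark wooden round housing, 108 mm in diameter, 42 mm high; origin at the centre of its underside, z up. In its top a well with a steel bayonet lip (opening 43 mm across) with slots at the mill's +x and -x. Half a turn of it looks the same. Fully pressed, the jar's centre point is 68 mm above the mill's underside; resting on the risen plate 76 mm.
- mill_slot (a point): One of the two slots through the mill's lip (the other is opposite), at rim height 42 mm, 25 mm from the axis; about 14 mm wide, reaching to 29 mm from the axis. The lip is 8 mm thick (34 to 42 mm up): the lugs pass under it only with the jar pressed down, and have 3 mm of room with the plate fully down.
- halfmark: Half-way marks: two straight steel lines, 18 x 3 mm, inlaid in the mill's rim on opposite sides, 33 to 51 mm from the axis. Origin on the mill's axis at rim height, z up; x runs along both lines, 40 degrees clockwise of the slots. The jar turns clockwise only. Beyond: the lock, round steel dots at 80 degrees, where lugs spring up 4 mm into notches (from about 73 degrees).
- plate (a joint): Sprung dark steel plate (40 mm diameter) at the bottom of the mill's well: 0 risen, 0.008 m fully depressed. It takes 8 N to start moving and 14 N to reach the bottom (the jar's weight of 2 to 4 N counts); it rises when not pressed, also with the jar half-way turned.
- puffin: Wooden puffin figure, about 46 mm wide, 90 mm tall, loose bystander; origin at the centre of its underside.
- bell: Brass ship's bell miniature, 56 mm wide, 58 mm tall, loose bystander; origin at the centre of its underside.
- coaster: Slate coaster with a carved knot, 100 x 100 x 8 mm, loose bystander; origin at the centre of its underside.
- opener: Steel bottle opener shaped like a harp, lying flat, about 95 x 45 mm and 10 mm thick, loose bystander; origin near its middle on the underside.
Mind the look-alikes: they are no part of the job. What is shaped like the part that bears jar_center but purple or yellow is not meant.

How it is judged:
On the way:
1. the jar, lugs in line with the slots, is pressed into the mill until the plate is fully depressed (horizontal distance between jar_center and mill below 0.006 m and z of jar_center in the frame of mill below 0.0715 m and value of joint plate above 0.0065 m and angle between the x axis of jar_center and the x axis of mill, either way round below 0.3 rad), for 0.1 s.
At the end, for the whole second after the job is handed in: Jar in the mill: axis within 6 mm of the mill's, upright within 0.1 rad, plate at least 6.5 of its 8 mm down, jar centre under 71.5 mm above the mill's underside, ridge within 0.2 rad of the half-way marks, at rest (under 0.02 m/s), the fingers still holding it (over 2 N) (horizontal distance between jar_center and mill below 0.006 m and z of jar_center in the frame of mill below 0.0715 m and value of joint plate above 0.0065 m and angle between the x axis of jar_center and the x axis of halfmark, either way round below 0.2 rad and angle between jar_center's own z axis and vertical below 0.1 rad and contact force between the fingers and jar above 2 N and linear speed of jar below 0.02 m/s); the arm keeps its last pose, push and grip.
It fails at once if the jar turned on to the lock (more than 1.2 rad from the slots) (z of jar_center in the frame of mill below 0.078 m and horizontal distance between jar_center and mill below 0.006 m and angle between the x axis of jar_center and the x axis of mill, either way round above 1.2 rad).
It fails at once if the puffin moved by more than 25 mm or knocked over (distance of puffin from where it was at the start of the episode above 0.025 m or angle between puffin's own z axis and vertical above 0.5 rad).
It fails at once if the bell moved by more than 25 mm or knocked over (distance of bell from where it was at the start of the episode above 0.025 m or angle between bell's own z axis and vertical above 0.5 rad).
It fails at once if the coaster moved by more than 25 mm or knocked over (distance of coaster from where it was at the start of the episode above 0.025 m or angle between coaster's own z axis and vertical above 0.5 rad).
It fails at once if the opener moved by more than 25 mm or knocked over (distance of opener from where it was at the start of the episode above 0.025 m or angle between opener's own z axis and vertical above 0.5 rad).
It also fails if it takes over 43 s, if anything falls off the work surface, if the arm or the gripper's body presses on something with over 40 N, if the wrist force passes 120 N, or if a joint passes its speed limit or range.

## Working session

There is one attempt and no reset: what is moved stays moved. The work goes in short steps, Python scripts to look and compute and a tool call to move; the robot and the scene stay as the last step left them, time stands still between calls to the robot, and variables do not carry over. Pictures are saved under pics/ and viewed, at most 10 in all, crops included, and the job is handed in when it is done.

Besides the shell and the picture viewer there is one more tool, called after ">>>" as a command line: name --argument value ..., lists and objects as JSON in quotes. send_rows: Moves the arm, as the interface text tells. Its arguments: {"type":"object","properties":{"increments":{"type":"array"},"newtons":{"type":"number"}},"required":["increments"]}

```bash
mkdir -p pics; python3 - <<'E'
from workcell import *
import cv2
s=observe();print({k:s[k] for k in('clock','position','tool_rot','force','grip_width')})
for n in("scene","top"):
    p=camera_params(n);print(n,p)
    cv2.imwrite(f'pics/{n}0.png',grab_frame(n))
E
```

```text
{'clock': 0.0, 'position': array([ 0.14771451, -0.60695303,  0.23072356]), 'tool_rot': array([-3.14047201e+00,  9.26642195e-05,  2.38840991e-01]), 'force': array([0.63442601, 0.59345084, 0.30179083]), 'grip_width': 0.08518850519111924}
scene {'fovy': 55.26233835776851, 'cx': 316.4064720197381, 'cy': 199.22876944783746, 'distortion': array([-0.06255237,  0.        ,  0.        ,  0.        ,  0.        ]), 'extrinsics': array([[-0.66823769,  0.74369128,  0.0195364 ,  0.40808814],
       [ 0.46465109,  0.43772899, -0.76973547, -0.19902399],
       [-0.5809972 , -0.50528865, -0.63806397,  1.3087202 ],
       [ 0.        ,  0.        ,  0.        ,  1.        ]])}
top {'fovy': 49.04844867281286, 'cx': 320.0045532884238, 'cy': 193.99768193921216, 'distortion': array([-0.04942313,  0.        ,  0.        ,  0.        ,  0.        ]), 'extrinsics': array([[ 7.71186993e-03, -9.99970251e-01, -1.54287532e-04,
        -1.59129515e-02],
       [-9.76849889e-01, -7.50057661e-03, -2.13794379e-01,
         5.82032682e-01],
       [ 2.13786862e-01,  1.79947020e-03, -9.76878672e-01,
         8.15013139e-01],
       [ 0.00000000e+00,  0.00000000e+00,  0.00000000e+00,
         1.00000000e+00]])}
```

View pics/top0.png

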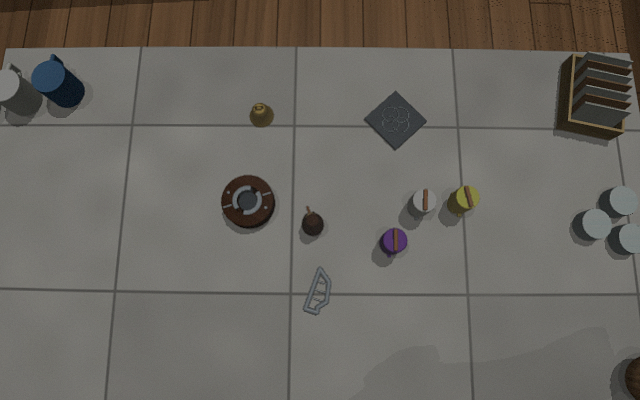

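View pics/scene0.png

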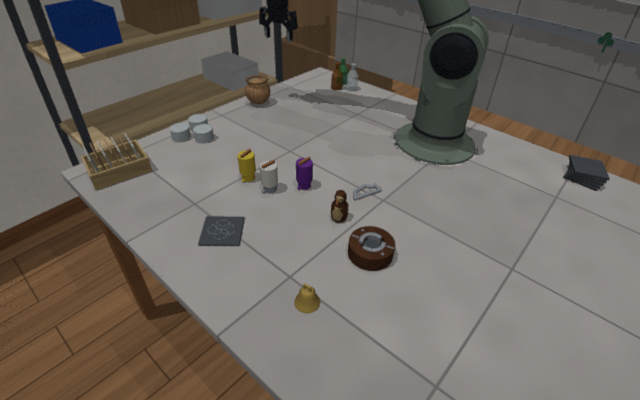

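The top view shows the white jar at (425,200), with the yellow (466,198) and purple (394,241) decoys close by. The mill is at (248,202) and the puffin at (312,222). The scene view shows the same layout.

```bash
cat > h.py <<'E'
from workcell import *
import numpy as np, cv2
from scipy.spatial.transform import Rotation as R
def K(p):
    f=200/np.tan(np.radians(p['fovy']/2)); return np.array([[f,0,p['cx']],[0,f,p['cy']],[0,0,1]])
def cast(p,uv,z):
    n=cv2.undistortPoints(np.float64(uv).reshape(-1,1,2),K(p),p['distortion']).reshape(-1,2)
    E=p['extrinsics'];d=np.c_[n,np.ones(len(n))]@E[:3,:3];o=-E[:3,:3].T@E[:3,3]
    return o+d*((z-o[2])/d[:,2])[:,None]
def proj(p,P):
    E=p['extrinsics'];return cv2.projectPoints(np.float64(P).reshape(-1,1,3),cv2.Rodrigues(E[:3,:3])[0],E[:3,3],K(p),p['distortion'])[0].reshape(-1,2)
def totool(s,target,yaw=None):
    """shift (mm, tool axes) from measured TCP to the target TCP"""
    return 1000*(R.from_euler('xyz',s['tool_rot']).inv().apply(np.array(target)-s['position']))
E
python3 - <<'E'
from h import *
p=camera_params('top');im=cv2.imread('pics/top0.png')
for n,uv,z in(('jar',(425,199),.092),('yel',(466,197),.092),('pur',(394.5,240),.092),('mill',(248,202),.042),('puffin',(312,222),.0),('bell',(261,118),0)):print(n,cast(p,uv,z)[0].round(3))
a=cv2.resize(im[165:240,210:285],None,fx=5,fy=5,interpolation=3);b=cv2.resize(im[165:240,385:490],None,fx=4,fy=5,interpolation=3)
cv2.imwrite('pics/c.png',np.hstack([a,b])*1)
s=observe();
w=camera_params('wrist');E=w['extrinsics'];print(w['fovy'],'cam in tool mm',totool(s,-E[:3,:3].T@E[:3,3]), R.from_euler('xyz',s['tool_rot']).inv().apply(E[2,:3]))
E
```

```text
jar [ 0.567 -0.215  0.092]
yel [ 0.572 -0.295  0.092]
pur [ 0.488 -0.153  0.092]
mill [0.569 0.136 0.042]
puffin [0.535 0.005 0.   ]
bell [0.769 0.122 0.   ]
63.05467351800894 cam in tool mm [  65.54642595    0.31110356 -143.02000351] [-2.58093493e-01 -3.58477484e-04  9.66119879e-01]
```

View pics/c.png

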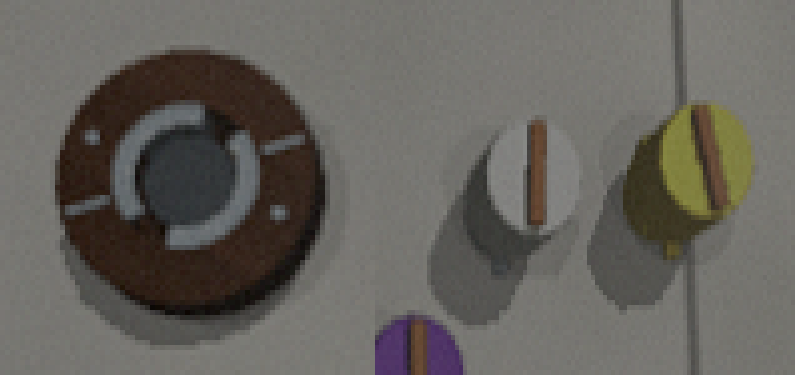

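The crop shows the mill slots at upper right and lower left. The half-mark lines are at crop (283,145) and (87,208), and the dots at (92,135) and (278,212). The jar ridge runs vertically in the image, so its yaw is about 0. Next I'll move above the jar.

>>> send_rows --increments '[[[500,-282,20],[0,0,-102],1],[[500,-282,20],[0,0,-102],1],[[500,-282,20],[0,0,-102],1],[[500,-282,20],[0,0,-102],1],[[500,-282,20],[0,0,-102],1],[[500,-282,20],[0,0,-102],1],[[500,-282,20],[0,0,-102],1],[[500,-282,20],[0,0,-102],1],[[500,-282,20],[0,0,-102],1],[[500,-282,20],[0,0,-102],1]]'

```text
clock: 1.1
position: [0.5137, -0.2643, 0.2138]
tool_rot: [-3.141, 0.0, 1.745]
force: [1.2, 0.2, 0.2]
grip_width: 0.0857
finger_force: 0.0
```

>>> send_rows --increments '[[[36,57,4],[0,0,-15],1],[[36,57,4],[0,0,-15],1],[[36,57,4],[0,0,-15],1],[[36,57,4],[0,0,-15],1],[[36,57,4],[0,0,-15],1],[[36,57,4],[0,0,-15],1]]'

```text
clock: 1.7
position: [0.5621, -0.222, 0.21]
tool_rot: [-3.141, 0.0, 1.998]
force: [0.2, 0.2, -0.6]
grip_width: 0.0853
finger_force: 0.0
```

```bash
python3 - <<'E'
from h import *
s=observe();w=camera_params('wrist');im=grab_frame('wrist');cv2.imwrite('pics/w1.png',im)
print(s['position'],s['tool_rot'],s['clock'])
np.savez('w1.npz',**w)
print(proj(w,[[.567,-.215,.092],[.567,-.215,.084]]))
hsv=cv2.cvtColor(im,cv2.COLOR_BGR2HSV)
m=cv2.inRange(hsv,(3,70,60),(18,255,255))
for c in cv2.findContours(m,0,1)[0]:
    if cv2.contourArea(c)>300:
        r=cv2.minAreaRect(c);b=cv2.boxPoints(r);P=cast(w,b,.092)
        e=P[1]-P[0],P[2]-P[1];L=max(e,key=np.linalg.norm)
        print(r,'world',P.mean(0).round(4),[round(np.linalg.norm(x),4) for x in e],'yaw',np.degrees(np.arctan2(L[1],L[0])))
E
```

```text
[ 0.56214202 -0.2219568   0.21003968] [-3.14119360e+00  4.86735985e-04  1.99778560e+00] 1.7
[[326.11279793 192.83022907]
 [325.87629333 190.68885641]]
((293.76922607421875, 282.1538391113281), (45.89117431640625, 7.8446455001831055), 11.309932708740234) world [ 0.5752 -0.3006  0.092 ] [np.float64(0.0077), np.float64(0.0406)] yaw 12.027298463403099
((615.0, 308.5), (103.0, 48.0), 90.0) world [ 0.8562 -0.2058  0.092 ] [np.float64(0.0431), np.float64(0.1119)] yaw -50.62662621630159
((326.7000427246094, 193.1000213623047), (49.64070510864258, 9.391485214233398), 26.56505012512207) world [ 0.5677 -0.215   0.092 ] [np.float64(0.0078), np.float64(0.041)] yaw -2.4806866147529756
((265.5000305175781, 81.5), (55.90169906616211, 9.391485214233398), 26.56505012512207) world [ 0.4893 -0.1557  0.092 ] [np.float64(0.0068), np.float64(0.041)] yaw -1.1679250640287442
```

View pics/w1.png

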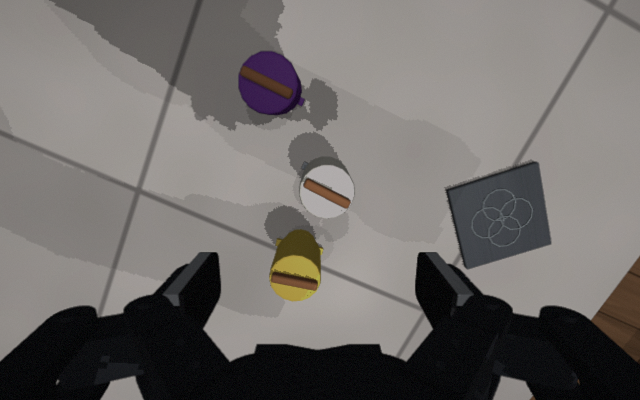

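The ridge of the white jar is at (327,193) in the wrist view, with world position (0.568,-0.215) and yaw about -2.5°. The fingers close clear of both decoys.

>>> send_rows --increments '[[[4,8,40],[0,0,0],1],[[4,8,80],[0,0,0],1],[[4,8,80],[0,0,0],1],[[4,8,80],[0,0,0],1]]'

```text
clock: 2.15
position: [0.5684, -0.2141, 0.1307]
tool_rot: [-3.141, -0.0, 2.0]
force: [0.2, 0.1, 0.6]
grip_width: 0.0851
finger_force: 0.0
```

```bash
python3 - <<'E'
from h import *
s=observe();print(s['position'],s['tool_rot'],totool(s,[.5677,-.215,.033]))
E
```

```text
[ 0.56840145 -0.21410489  0.13068083] [-3.14129399e+00 -3.47747850e-04  1.99989389e+00] [-0.55609411 -0.98109414 97.68093587]
```

>>> send_rows --increments '[[[-0.5,-1,40],[0,0,0],1],[[-0.5,-1,80],[0,0,0],1],[[-0.5,-1,97.5],[0,0,0],1],[[-0.5,-1,97.5],[0,0,0],1],[[-0.5,-1,97.5],[0,0,0],-1],[[-0.5,-1,97.5],[0,0,0],-1],[[-0.5,-1,97.5],[0,0,0],-1],[[-0.5,-1,97.5],[0,0,0],-1],[[-0.5,-1,97.5],[0,0,0],-1],[[-0.5,-1,97.5],[0,0,0],-1]]' --newtons 70

```text
clock: 3.15
position: [0.5686, -0.2152, 0.0344]
tool_rot: [3.14, 0.002, 2.0]
force: [-4.1, 0.3, 14.7]
grip_width: 0.0466
finger_force: 69.5
```

>>> send_rows --increments '[[[0,0,0],[0,0,0],-1],[[0,0,0],[0,0,0],-1],[[0,0,0],[0,0,0],-1],[[0,0,-40],[0,0,0],-1],[[0,0,-90],[0,0,0],-1],[[0,0,-130],[0,0,0],-1],[[0,0,-130],[0,0,0],-1],[[0,0,-130],[0,0,0],-1]]'

```text
clock: 3.95
position: [0.5679, -0.2151, 0.1635]
tool_rot: [3.141, 0.002, 2.0]
force: [-1.1, -0.1, -3.8]
grip_width: 0.0464
finger_force: 72.8
```

```bash
python3 - <<'E'
from h import *
s=observe();print(s['clock'],s['position'],s['tool_rot'],s['force'],s['grip_width'],s['finger_force'])
w=camera_params('wrist');im=grab_frame('wrist');cv2.imwrite('pics/w2.png',im)
top=cv2.imread('pics/top0.png');p=camera_params('top')
L=np.array([[266.6,194],[227.4,206.6]]);P=cast(p,L,.042);d=P[0]-P[1];print('mill',P.mean(0),'half yaw',np.degrees(np.arctan2(d[1],d[0])))
# housing outline fit: reproject circle check
hsv=cv2.cvtColor(top,cv2.COLOR_BGR2HSV)[165:240,210:285]
m=cv2.inRange(hsv,(0,60,60),(15,255,255));ys,xs=np.nonzero(m);c=max(cv2.findContours(m,0,1)[0],key=cv2.contourArea)
e=cv2.fitEllipse(cv2.convexHull(c));print(e,cast(p,[e[0][0]+210,e[0][1]+165],.042))
E
```

```text
3.95 [ 0.56787037 -0.21507562  0.16346366] [3.14060469e+00 1.65682362e-03 2.00014724e+00] [-1.1213383  -0.13834635 -3.84611977] 0.04637595799074142 72.75858879089355
mill [0.57239068 0.13794428 0.042     ] half yaw -71.23589892039357Traceback (most recent call last):
  File "<stdin>", line 9, in <module>
cv2.error: OpenCV(4.12.0) /io/opencv/modules/imgproc/src/shapedescr.cpp:361: error: (-201:Incorrect size of input array) There should be at least 5 points to fit the ellipse in function 'fitEllipseNoDirect'
```

View pics/w2.png

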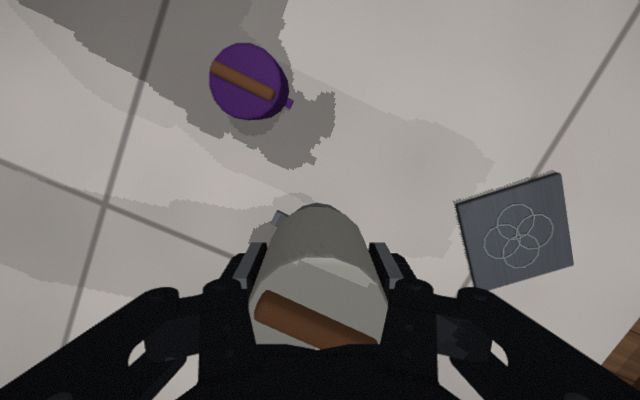

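The jar is held with the ridge at about (315,320) and a lug at (280,217). Next I'll move to stand short of the mill, above the puffin's height, and look at the mill from close by.

>>> send_rows --increments '[[[40,18,-6],[0,0,5],-1],[[80,36,-6],[0,0,10],-1],[[120,54,-6],[0,0,15],-1],[[160,72,-6],[0,0,20],-1],[[200,90,-6],[0,0,25],-1],[[230,103,-6],[0,0,28.7],-1],[[241.5,108.5,-6],[0,0,28.7],-1],[[241.5,108.5,-6],[0,0,28.7],-1],[[241.5,108.5,-6],[0,0,28.7],-1]]'

```text
clock: 4.9
position: [0.5654, 0.049, 0.1675]
tool_rot: [-3.14, 0.001, 1.5]
force: [-0.1, 0.1, -2.2]
grip_width: 0.0464
finger_force: 72.8
```

```bash
python3 - <<'E'
from h import *
s=observe();print(s['clock'],s['position'],s['tool_rot'],s['force'],s['grip_width'],s['finger_force'])
w=camera_params('wrist');im=grab_frame('wrist');cv2.imwrite('pics/w3.png',im);np.savez('w3.npz',**w)
E
```

```text
4.9 [0.56537392 0.04903648 0.16746777] [-3.14004121e+00  8.68215501e-04  1.50000618e+00] [-0.12550273  0.06374141 -2.17786905] 0.04642562836577701 72.76319146156311
```

View pics/w3.png

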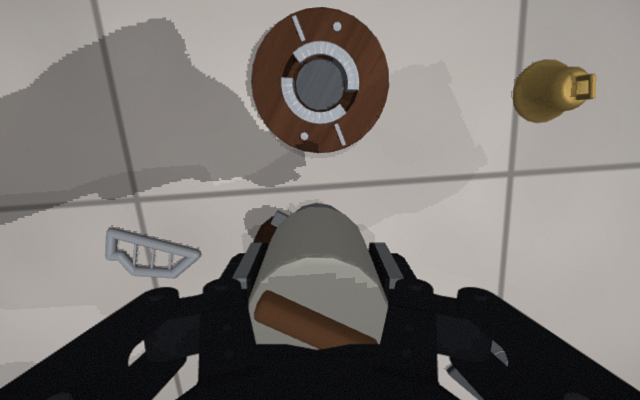

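The mill is sharp in the wrist view, with half-marks at (297,27) and (340,134), dots at (337,26) and (304,136), and slots at left and right. The ridge is visible at (315,320) and a lug at (280,217).

```bash
python3 - <<'E'
from h import *
w=dict(np.load('w3.npz'));im=cv2.imread('pics/w3.png');s=observe();z=s['position'][2]-.0344
hsv=cv2.cvtColor(im,cv2.COLOR_BGR2HSV)
m=cv2.inRange(hsv,(0,0,105),(180,70,255))
disc=np.zeros_like(m);cv2.circle(disc,(320,81),64,255,-1)
pts=[]
for c in cv2.findContours(m&disc,0,1)[0]:
    a=cv2.contourArea(c)
    if a>15:
        mm=cv2.moments(c);u=[mm['m10']/mm['m00'],mm['m01']/mm['m00']];r=cv2.minAreaRect(c);P=cast(w,u,.042)[0];print('steel',a,np.round(u,1),np.round(r[1],1),P.round(4));pts.append((a,max(r[1])/min(r[1]),P))
lines=[t[2] for t in pts if t[1]>3 and t[0]<200]
if len(lines)==2:
    d=lines[1]-lines[0];print('HALF centre',(lines[0]+lines[1])/2,np.linalg.norm(d),'yaw',np.degrees(np.arctan2(d[1],d[0])))
# housing
g=cv2.inRange(hsv,(0,80,30),(20,255,255));g[160:]=0
c=max(cv2.findContours(g,0,1)[0],key=cv2.contourArea);(e)=cv2.fitEllipse(cv2.convexHull(c));print('housing',e,cast(w,e[0],.042))
# ridge
b=cv2.inRange(hsv,(3,70,40),(20,255,255));b[:285]=0;b[:,:252]=0;b[:,388:]=0
up=[];
for x in range(275,365):
    y=np.nonzero(b[:,x])[0]
    if len(y):up.append((x,y[0]))
up=np.float64(up);k=np.polyfit(*up.T,1);res=up[:,1]-np.polyval(k,up[:,0]);print('res',res.std())
e2=np.array([[275,np.polyval(k,275)],[365,np.polyval(k,365)]])
P=cast(w,e2,z+.084);d=P[1]-P[0];print('ridge yaw',np.degrees(np.arctan2(d[1],d[0])),P)
P=cast(w,[281,216],z+.0065)[0];d=P-s['position'];print('lug',P,np.hypot(*d[:2]),np.degrees(np.arctan2(d[1],d[0])))
print('tool yaw',np.degrees(s['tool_rot'][2]))
E
```

```text
steel 35.5 [304.  135.7] [7. 6.] [0.5582 0.0997 0.042 ]
steel 58.5 [339.  132.3] [19.   4.2] [0.5865 0.1005 0.042 ]
steel 898.5 [307.5 106.3] [72.9 31. ] [0.5627 0.1223 0.042 ]
steel 1006.5 [331.1  58.2] [74.8 32.9] [0.5835 0.1562 0.042 ]
steel 51.0 [336.7  26. ] [8. 7.] [0.589  0.1782 0.042 ]
steel 69.5 [299.5  30.9] [19.9  4.6] [0.561  0.1768 0.042 ]
HALF centre [0.57375604 0.1386495  0.042     ] 0.08047562585889419 yaw 108.44962639025108
housing ((319.74737548828125, 79.5954360961914), (136.38380432128906, 144.6557159423828), 1.068205714225769) [[0.57378311 0.14144417 0.042     ]]
res 0.31184158037802195
ridge yaw -31.489877565805198 [[0.55302944 0.06030984 0.21723374]
 [0.58127049 0.04301057 0.21723374]]
lug [0.54664409 0.06279584 0.13973374] 0.023638724635920965 142.91414342407938
tool yaw 85.87706752949477
```

>>> send_rows --increments '[[[40,1,0],[0,0,0],-1],[[80,1.5,0],[0,0,0],-1],[[90.5,1.5,25],[0,0,0],-1],[[90.5,1.5,60],[0,0,0],-1],[[90.5,1.5,70],[0,0,0],-1],[[90.5,1.5,70],[0,0,0],-1],[[90.5,1.5,70],[0,0,0],-1]]' --newtons 90

```text
clock: 5.65
position: [0.5743, 0.1394, 0.0994]
tool_rot: [3.141, -0.0, 1.498]
force: [0.5, 0.5, -1.9]
grip_width: 0.0463
finger_force: 92.9
```

```bash
python3 - <<'E'
from h import *
s=observe();print(s['clock'],s['position'],s['tool_rot'],s['force'],s['grip_width'],s['finger_force'],totool(s,[.5736,.139,.0644]))
cv2.imwrite('pics/w4.png',np.hstack([grab_frame('wrist')[100:400,100:500],cv2.resize(grab_frame('scene')[170:290,310:470],(400,300))]))
E
```

```text
5.65 [0.57434284 0.13941828 0.09939199] [ 3.14084369e+00 -1.14800411e-04  1.49839201e+00] [ 0.53504037  0.50559471 -1.88059835] 0.04634103062840923 92.90849804878235 [-0.47493756 -0.73684299 34.99139107]
```

View pics/w4.png

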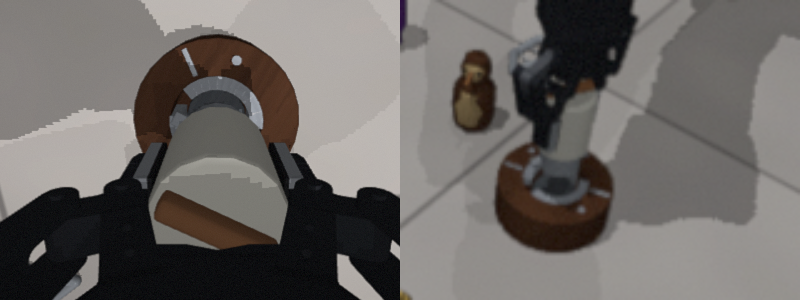

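The jar hangs centred over the mill, upright and with the neck over the well. I'll lower it gently.

>>> send_rows --increments '[[[-0.5,-0.5,10],[0,0,0],-1],[[-0.5,-0.5,18],[0,0,0],-1],[[-0.5,-0.5,24],[0,0,0],-1],[[-0.5,-0.5,28],[0,0,0],-1],[[-0.5,-0.5,32],[0,0,0],-1],[[-0.5,-0.5,32],[0,0,0],-1],[[-0.5,-0.5,32],[0,0,0],-1]]'

```text
clock: 6.45
position: [0.5732, 0.1398, 0.0664]
tool_rot: [3.142, -0.0, 1.5]
force: [-0.5, 0.3, -2.4]
grip_width: 0.0462
finger_force: 92.9
```

>>> send_rows --increments '[[[0,0,3],[0,0,0],-1],[[0,0,5],[0,0,0],-1],[[0,0,7],[0,0,0],-1],[[0,0,9],[0,0,0],-1],[[0,0,10],[0,0,0],-1],[[0,0,10],[0,0,0],-1],[[0,0,10],[0,0,0],-1]]'

```text
clock: 7.15
position: [0.5735, 0.1399, 0.0571]
tool_rot: [3.141, -0.0, 1.5]
force: [-2.6, 0.4, 10.4]
grip_width: 0.0461
finger_force: 92.9
```

>>> send_rows --increments '[[[0,0,1],[0,0,0],-1],[[0,0,2],[0,0,0],-1],[[0,0,2],[0,0,0],-1],[[0,0,2],[0,0,0],-1]]'

```text
clock: 7.55
position: [0.5737, 0.1401, 0.0563]
tool_rot: [3.14, -0.0, 1.5]
force: [-11.1, -2.2, 35.2]
grip_width: 0.0464
finger_force: 96.8
```

The plate has bottomed out at 35 N. I'll ease off slightly and turn clockwise.

>>> send_rows --increments '[[[0,-0.3,-0.4],[0,0,0],-1],[[0,-0.3,-0.4],[0,0,5],-1],[[0,-0.3,-0.4],[0,0,10],-1],[[0,-0.3,-0.4],[0,0,15],-1],[[0,-0.3,-0.4],[0,0,20],-1],[[0,-0.3,-0.4],[0,0,20],-1],[[0,-0.3,-0.4],[0,0,20],-1]]'

```text
clock: 8.25
position: [0.5745, 0.1403, 0.0564]
tool_rot: [3.139, -0.002, 1.15]
force: [0.5, -0.6, 20.1]
grip_width: 0.0462
finger_force: 94.5
```

>>> send_rows --increments '[[[0,0,0.2],[0,0,5],-1],[[0,0,0.2],[0,0,10],-1],[[0,0,0.2],[0,0,15],-1],[[0,0,0.2],[0,0,20],-1],[[0,0,0.2],[0,0,20],-1],[[0,0,0.2],[0,0,20],-1],[[0,0,0.2],[0,0,20],-1]]'

```text
clock: 8.95
position: [0.5747, 0.1403, 0.0564]
tool_rot: [3.139, -0.004, 0.801]
force: [0.3, -0.5, 22.1]
grip_width: 0.0461
finger_force: 94.7
```

```bash
python3 - <<'E'
from h import *
s=observe();print(s['clock'],s['position'],s['tool_rot'],s['force'],s['moment'],s['finger_force'])
w=camera_params('wrist');im=grab_frame('wrist');np.savez('w5.npz',**w)
sc=grab_frame('scene');cv2.imwrite('pics/w5.png',np.hstack([im[100:400,100:500],cv2.resize(sc[170:290,310:470],(400,300))]))
hsv=cv2.cvtColor(im,cv2.COLOR_BGR2HSV);z=s['position'][2]-.0344
b=cv2.inRange(hsv,(3,70,40),(20,255,255));b[:285]=0
up=[]
for x in range(275,365):
    y=np.nonzero(b[:,x])[0]
    if len(y):up.append((x,y[0]))
up=np.float64(up);k=np.polyfit(*up.T,1);print('res',(up[:,1]-np.polyval(k,up[:,0])).std())
P=cast(w,[[275,np.polyval(k,275)],[365,np.polyval(k,365)]],z+.084);d=P[1]-P[0];print('ridge yaw',np.degrees(np.arctan2(d[1],d[0])))
E
```

```text
8.95 [0.57471532 0.1403239  0.05642862] [ 3.13937046 -0.00374368  0.80123315] [ 0.29595337 -0.45830389 22.10781342] [-0.27977222  0.00856344 -0.13909698] 94.6692681312561
res 0.30599124463852856
ridge yaw -71.74418807924702
```

View pics/w5.png

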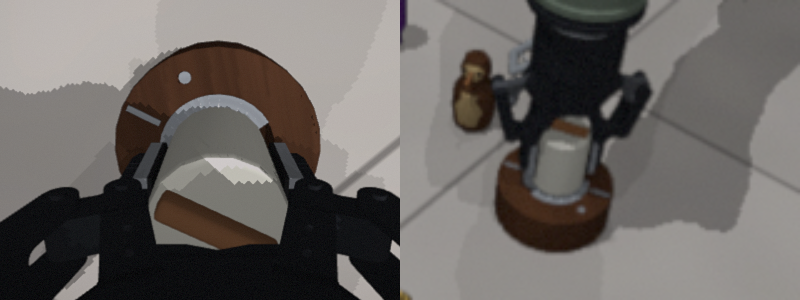

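The ridge yaw is -71.7° against -71.5° for the half-marks. The jar is seated, upright and pressed with about 22 N, and the puffin hasn't moved. I'm handing it in.

```bash
python3 -c "
from workcell import *
print(job_done())"
```

```text
the job is handed in; nothing more can be done
None
```

I handed the job in with the jar still gripped at the half-way marks: ridge within about 0.2° of them, jar upright and pressed fully down at about 22 N. It finished at about 9 s of the 43 s limit, and no verdict came back.

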